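Seat the drive disc of a rope winder on its pin

TASK

On the bench-top rope winder the drive disc stands raised on its spindle, with the notch in its rim turned away from the drive pin. With the fingertips push the disc's rib round until the notch stands over the pin, then press the disc down until it is fully seated, with the pin in the notch, and take the hand away. Do not pinch the rib between the fingers or lift the disc, and leave the loose hardware around the winder where it is.

Things in the scene. Friction and masses are not known exactly. Their poses are not given: they have to be found in the camera images.
- winder: Rope winder, fixed to the bench: grey housing 200 x 170 mm, 52 mm high, on a 250 x 200 x 8 mm foot plate. Origin on the disc's axis, at bench height; z up. Its x axis points from the disc's axis to the drive pin. A seat shoulder of 68 mm diameter, top 75 mm above the bench, carries the disc when it is seated.
- pin_top (a point): Centre of the top of the drive pin: an upright steel pin, 18 mm diameter, fixed to the housing 66 mm from the disc's axis, top 83 mm above the bench. It stands on a bracket that reaches 99 mm from the axis; the disc's rim covers all but the outermost 5 mm of the pin, seen from above, and the pin ends 2 mm below the underside of the raised disc.
- notch (a point): Point in the middle of the rim notch, 66 mm from the disc's axis, at the height of the disc's underside (85 mm above the bench raised, 75 mm seated). The notch is open to the rim, 20 mm deep, about 17 mm wide at its inner end and 30 mm at the rim; two small dark holes in the disc's top flank it. The pin enters if this point is within about 4 mm of the pin's axis, seen from above. Its x axis points outward from the disc's axis.
- rib_mid (a point): Middle of the top of the rib, on the disc's axis. The disc is aluminium, 140 mm diameter, 10 mm thick (top face 95 mm above the bench raised). A straight upright rib, 94 mm long, 18 mm thick, runs across it through the axis, in line with the notch (its x axis points along the rib to the notch); its two cheeks stand 19.5 mm above the disc's top face, and the 10 mm wide ridge between them 22 mm (117 mm above the bench raised, 107 mm seated). A good place to press.
- disc (a joint): Turn of the disc on the winder, rad: 0 (or any multiple of 2 pi) when the notch stands over the pin, growing counter-clockwise seen from above. Free to turn without end; stays where it is left; friction 0.06 N m (1.5 N at 40 mm from the axis).
- sleeve (a joint): How far the disc has been pressed down, m: 0 as it stands raised, 0.010 fully seated (stop), negative if lifted. Stiff sliding fit without a spring: it takes about 8 N to move it and it stays where it is left. Over the pin the disc goes down only about 2 mm unless the notch is there.
- rib_left: Cheek of the rib on the disc's +y side, a steel plate 94 x 4 x 19.5 mm; origin in the middle of its lower edge, x along the rib towards the notch.
- rib_right: Cheek of the rib on the disc's -y side, likewise.
- shackle: Loose steel bow shackle lying flat, about 90 x 72 mm, 16 mm high; not to be moved. Origin on the bench.
- grease_can: Loose can, 66 mm diameter, 95 mm high, standing; not to be moved. Origin in the middle of its underside.
- collar: Loose steel shaft collar, 58 mm outside, 34 mm inside, 30 mm high, lying flat; not to be moved. Origin in the middle of its underside.
- small_bin: Loose yellow parts bin, empty, 120 x 90 mm, 55 mm high; not to be moved. Origin in the middle of its underside.

How it is judged (in metres and radians):
On the way, in this order (a step that is already met when the one before it is completed fails the run):
1. the notch stands over the pin (within 5 mm) with the disc still raised (horizontal distance between notch and pin_top below 0.005 m and value of joint sleeve below 0.004 m), for 0.1 s.
2. the disc is pressed down on its seat, the pin in the notch (value of joint sleeve above 0.0085 m and horizontal distance between notch and pin_top below 0.007 m), for 0.1 s.
At the end, for the whole second after the job is handed in: The disc is down on its seat (pressed at least 8.5 of 10 mm) with the pin in its notch (within 7 mm), at rest, and the shackle, can, collar and bin are within 15 mm of where they stood (all of step 2 and velocity of joint disc between -0.05 and 0.05 rad/s and distance of each of shackle, grease_can, collar, small_bin from where it was at the start of the episode below 0.015 m); the robot touches nothing.
It fails at once if the disc was lifted by more than 4 mm (value of joint sleeve below -0.004 m).
It fails at once if the rib was pinched: the fingers pressed on both its cheeks at once, over 5 N each (contact force between the fingers and rib_left above 5 N and contact force between the fingers and rib_right above 5 N).
It fails at once if loose hardware was moved by more than 15 mm (distance of any of shackle, grease_can, collar, small_bin from where it was at the start of the episode above 0.015 m).
It also fails if it takes over 51 s, if anything falls off the work surface, if the arm or the gripper's body presses on something with over 40 N, if the wrist force passes 120 N, or if a joint passes its speed limit or range.

ROBOT

A 6-joint arm with a two-finger parallel gripper is mounted at the origin on the work surface. World frame = base frame: x ahead of the robot, y to its left, z up, the work surface at z = 0. Lengths are in mm, angles in rad, forces in N, time in s.
With the tool pointing down it reaches from about 350 to 975 mm from the base axis. Payload 4.9 kg.
Tool frame: the origin (TCP) lies at the very end of the fingers, on their centre line; the grasp point (between the pads) lies 19 mm behind it (grip_point_offset is the distance from the TCP to the grasp point, in mm); z points along the fingers, x is the direction in which the jaws open and shut, and the axes are right-handed (so a half turn about z gives the same grasp; the last joint's range is limited). The gripper opens to 85 mm and grips with 20 to 120 N. Pads are 22 mm wide; open, the fingers measure 114 mm over their backs; the gripper's body (76 mm by 85 mm) begins 54 mm behind the grasp point. The pads swing forward as they close: fully open they stand 13 mm farther back than shut.
Start: joints at [1.078, 0.053, 1.613, -0, 1.476, -0.119], TCP at [228.211, 581.826, 200.504] pointing down, gripper open.
Joint ranges: [-3.01, 3.01], [-1.01, 2.22], [0.06, 2.58], [-1.02, 4.17], [0.09, 2.62], [-3.14, 3.14]. Speed limits (rad/s): [2.57, 2.57, 3.14, 3.14, 3.14, 3.14].

INTERFACE

Orientations are given as a unit quaternion [w, x, y, z].
In Python, from plant import * gives the robot as it stands. The module is installed in compiled form; this text tells all that it offers.
- The arm moves only by the tool arm_command, never from a script. Its argument "motion" is a list of rows, each an object of numbers: "tx", "ty", "tz": the shift along the tool's x, y, z normalised to -1 to 1, where 1 is 0.3 m; "rx", "ry", "rz": the turn, a rotation vector about the tool's x, y, z normalised to -1 to 1, where 1 is 2 rad. In form: [{"tx": .., "ty": .., "tz": .., "rx": .., "ry": .., "rz": ..}, ...]. A call has 1 to 12 rows; each row is the pose to reach, as a shift and turn from the pose commanded when the call began, along the tool's axes at that moment; what a row does not reach only later rows make up. A row lasts 1/12 s, in which the tool goes at most 41.7 mm and 7.16 degrees, less where a joint would pass 70% of its speed; a pose out of reach is approached as far as the arm can. A call with a number of a shift or a turn outside -1 to 1 is refused whole. A call with a gripper value outside its range is refused whole. "hand" is the gripper command: -1 is shut, 1 is fully open, values between are in proportion, set as the call begins (left out, the last holds). The fingers move at their own pace and stop on an object; "force" is the grip in N (left out, the last holds). Time passes only in rows, so rows that repeat a pose let the fingers close. It gives the time, the measured TCP pose, the force and the opening at its end, in the units of the state.
- read_state(): the state, without advancing time (a new reading comes with each control period).
- capture(name): name is "scene" or "side" or "wrist"; returns a dict with "img" (384x512x3 uint8, blue, green, red), "range_z" (384x512 float32, mm along the optical axis (not along the pixel's ray), 0 where there is no reading), "fx", "fy", "cx", "cy" (pixels), "eye" and "rotation" of the camera in the world; the wrist camera has in their place "tool_from_camera" (4x4, takes a point from camera to tool coordinates, whose origin is the TCP and whose axes are the tool frame's). Camera axes: x right, y down, z forward; pixel columns grow to the right and rows downward; lengths in mm; the calibration is good to about 2 mm. A picture is of the moment at which its call begins: read the wrist's pose just before it.
- close_job(): hands the job in, once; it reports no verdict.
The state is a dict: "time": time; "qpos": joint angles; "qvel": joint speeds; "tau": joint torques, N m; "position": TCP position; "orientation": TCP orientation; "wrist_force": force on the tool from outside, world axes, zero at the start; "torque": the same for the moment, N m; "grip_width": opening from 0.0 (shut) to 1.0 (fully open).
Only numpy, scipy, OpenCV 4.12 (cv2) and the standard library are available. Lean on these libraries where they do the work, as an engineer would, in place of code of your own. Each camera call takes 0.05 s, during which the arm holds its last target.

## Working session

There is one attempt and no reset: what is moved stays moved. The work goes in short steps, Python scripts to look and compute and a tool call to move; the robot and the scene stay as the last step left them, time stands still between calls to the robot, and variables do not carry over. Pictures are saved under pics/ and viewed, and the job is handed in when it is done.

Besides the shell and the picture viewer there is one more tool, called after ">>>" by a JSON object that holds its "fn" and its "kwargs", one argument or row to a line. arm_command: Moves the arm, as the interface text tells. Its arguments: {"type":"object","properties":{"motion":{"type":"array"},"hand":{"type":"number"},"force":{"type":"number"}},"required":["motion"]}

```bash
mkdir -p pics
python3 - <<'E'
from plant import *
import cv2
s=read_state(); print({k:s[k] for k in ("time","position","orientation","grip_width","wrist_force")})
for n in ("scene","side","wrist"):
    c=capture(n); cv2.imwrite(f"pics/{n}0.png",c["img"])
    import pickle; pickle.dump(c,open(f"{n}0.pkl","wb"))
    print(n,{k:c[k] for k in c if k not in("img","range_z")})
E
```

```text
{'time': 0.0, 'position': array([227.87636716, 581.27067398, 199.26236157]), 'orientation': array([ 4.42497597e-04,  8.26164135e-01,  5.63428615e-01, -9.06599123e-04]), 'grip_width': 0.9996677556810099, 'wrist_force': array([-0.30776137, -0.39276124,  0.05578544])}
scene {'fx': 421.8875117865983, 'fy': 421.8875117865983, 'cx': 256.28876049685414, 'cy': 192.47707371569112, 'eye': array([1330.25200649,  -33.50536015,  604.9860336 ]), 'rotation': array([-0.33613525,  0.64105083,  0.61565623, -0.31150333])}
side {'fx': 497.0461065289643, 'fy': 497.0461065289643, 'cx': 249.65002232587483, 'cy': 192.49929606672592, 'eye': array([ 510.43672514, -766.84007396,  931.07521957]), 'rotation': array([-0.37368399,  0.92542701, -0.05759313,  0.02506321])}
wrist {'fx': 300.18225690356957, 'fy': 300.18225690356957, 'cx': 255.46192172269542, 'cy': 192.17813681983762, 'tool_from_camera': array([[ 9.99999755e-01, -6.87565940e-04, -1.34272523e-04,
        -1.42710265e+00],
       [ 6.95121820e-04,  9.50026986e-01,  3.12167011e-01,
        -8.04630713e+01],
       [-8.70728836e-05, -3.12167028e-01,  9.50027231e-01,
        -1.72572882e+02],
       [ 0.00000000e+00,  0.00000000e+00,  0.00000000e+00,
         1.00000000e+00]])}
```

View pics/scene0.png

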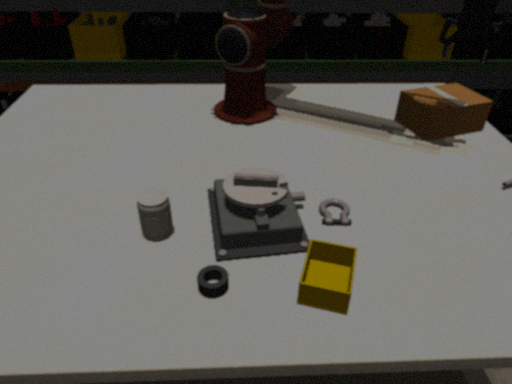

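View pics/side0.png

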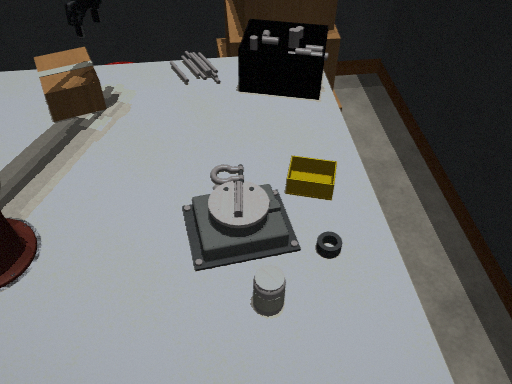

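View pics/wrist0.png

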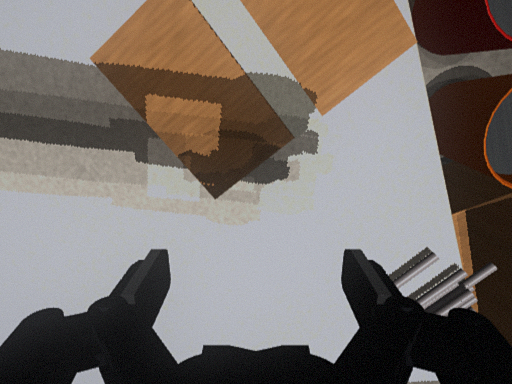

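Scene shows the winder near (255,210) with the disc at (256,188), the bracket to its front; side view shows the disc at (239,205) and the two dark holes near (226,188) and (251,187). I'll zoom and measure.

```bash
cat > h.py <<'E'
import numpy as np, pickle, cv2
from scipy.spatial.transform import Rotation as R
def q2R(q): return R.from_quat([q[1],q[2],q[3],q[0]]).as_matrix()
def pose(c,s=None):
    if "eye" in c: return q2R(c["rotation"]) , c["eye"]
    T=c["tool_from_camera"]; Rt=q2R(s["orientation"]); return Rt@T[:3,:3], Rt@T[:3,3]+s["position"]
def ray(c,u,v,z,s=None):
    Rm,e=pose(c,s); u=np.asarray(u,float);v=np.asarray(v,float)
    d=np.stack([(u-c["cx"])/c["fx"],(v-c["cy"])/c["fy"],np.ones_like(u)],-1)@Rm.T
    return e+d*((z-e[2])/d[...,2])[...,None]
def cloud(c,s=None):
    Rm,e=pose(c,s); v,u=np.mgrid[0:384,0:512]; z=c["range_z"]
    d=np.stack([(u-c["cx"])/c["fx"],(v-c["cy"])/c["fy"],np.ones_like(z)],-1)*z[...,None]
    P=d@Rm.T+e; P[z==0]=np.nan; return P
def proj(c,P,s=None):
    Rm,e=pose(c,s); p=(np.asarray(P)-e)@Rm; return p[...,0]/p[...,2]*c["fx"]+c["cx"],p[...,1]/p[...,2]*c["fy"]+c["cy"]
E
python3 - <<'E'
from h import *
for n,(a,b,w,h) in {"scene":(190,150,180,135),"side":(170,150,140,120)}.items():
    c=pickle.load(open(n+"0.pkl","rb")); im=c["img"][b:b+h,a:a+w]
    cv2.imwrite(f"pics/{n}0z.png",cv2.resize(im,(w*4,h*4),interpolation=cv2.INTER_CUBIC))
    P=cloud(c)
    print(n,[ray(c,*p,95).round(0) for p in ([(256,188)] if n=="scene" else [(239,205)])])
    m=(P[...,2]>88)&(P[...,2]<101)&(P[...,0]>300)&(P[...,0]<900)&(abs(P[...,1])<300)
    print(m.sum(),np.nanmin(P[m],0),np.nanmax(P[m],0),np.median(P[m],0))
E
```

```text
scene [array([599.,   8.,  95.])]
2064 [ 512.90282578 -234.48735493   88.00623025] [655.13905411  77.0041414  100.97797646] [612.20530542 -10.78710447  94.43215498]
side [array([585.,  -3.,  95.])]
2623 [ 514.45072035 -237.14437135   88.00636718] [654.15188193  78.61775594 100.85879443] [603.13264833 -20.09511981  95.47940004]
```

```bash
ls -la pics
```

```text
total 1604
drwxr-xr-x 2 agent agent   4096 Dec  7 07:15 .
drwxr-xr-x 3 agent agent   4096 Dec  7 07:15 ..
-rw-r--r-- 1 agent agent 315123 Dec  7 07:15 scene0.png
-rw-r--r-- 1 agent agent 380238 Dec  7 07:15 scene0z.png
-rw-r--r-- 1 agent agent 299754 Dec  7 07:15 side0.png
-rw-r--r-- 1 agent agent 284794 Dec  7 07:15 side0z.png
-rw-r--r-- 1 agent agent 344424 Dec  7 07:15 wrist0.png
```

View pics/scene0z.png

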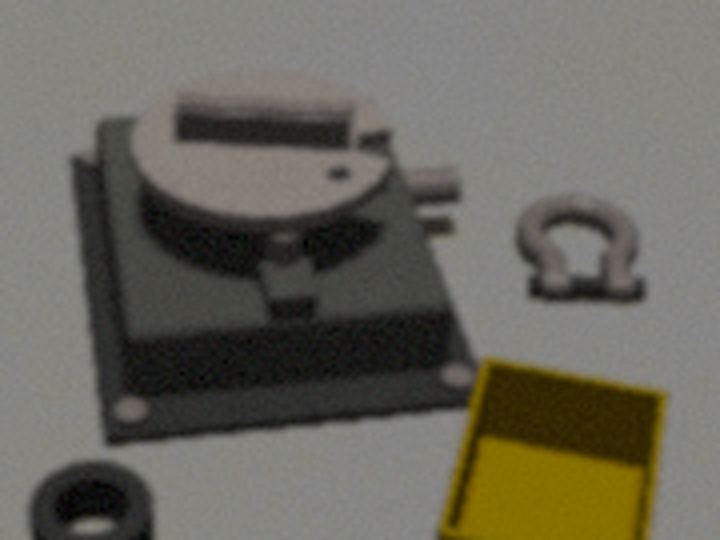

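View pics/side0z.png

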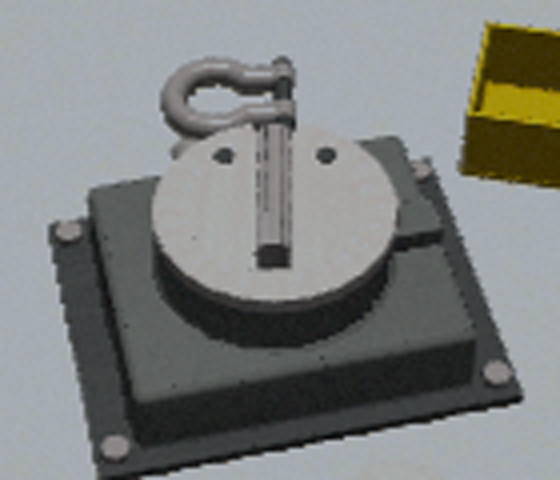

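The scene crop shows the pin on its bracket at crop (285,240) facing the camera and the notch to the right, at crop (385,145). The side crop shows the holes at (224,155) and (327,155). Next I'll measure the disc centre, rib angle and pin direction.

Run:
```python
from h import *
from scipy.optimize import least_squares
for n in("scene","side"):
    c=pickle.load(open(n+"0.pkl","rb")); P=cloud(c); roi=(abs(P[...,0]-590)<110)&(abs(P[...,1])<110)
    m=roi&(P[...,2]>90)&(P[...,2]<99); print(n,"disc top z",np.median(P[m][:,2]),m.sum())
    r=roi&(P[...,2]>112)&(P[...,2]<121); q=P[r]; print("rib top",q.mean(0),r.sum())
    rect=cv2.minAreaRect(q[:,:2].astype(np.float32)); print(rect)
    # circle from boundary of region in image, rays to z=95
    mm=((m|(roi&(P[...,2]>95)))*255).astype(np.uint8)
    k=cv2.findContours(mm,cv2.RETR_EXTERNAL,cv2.CHAIN_APPROX_NONE)[0]; k=max(k,key=cv2.contourArea)[:,0]
    B=ray(c,k[:,0],k[:,1],95.)[:,:2]
    f=least_squares(lambda p:np.hypot(*(B-p).T)-70,[590,0],loss="soft_l1",f_scale=1.5); print("centre r70",f.x,np.percentile(abs(f.fun),[50,80]))
    # foot plate: z 4..12 
    for lo,hi in((3,13),(47,57)):
        g=(abs(P[...,0]-590)<170)&(abs(P[...,1])<125)&(P[...,2]>lo)&(P[...,2]<hi)
        print(lo,g.sum(),cv2.minAreaRect(P[g][:,:2].astype(np.float32)))
sc=pickle.load(open("scene0.pkl","rb")); sd=pickle.load(open("side0.pkl","rb"))
print("pin",ray(sc,190+285/4,150+236/4,83.))
print("holes side",ray(sd,170+224/4,150+155/4,95.),ray(sd,170+327/4,150+155/4,95.))
print("holes scene",ray(sc,190+339/4,150+173/4,95.),ray(sc,190+374/4,150+138/4,95.))
print("foot bolts side z8",[ray(sd,170+a/4,150+b/4,11.)[:2].round(1) for a,b in((67,231),(422,168),(497,373),(116,446))])
print("foot bolts scene z8",[ray(sc,190+a/4,150+b/4,11.)[:2].round(1) for a,b in((130,408),(457,374))])
```

```text
scene disc top z 94.47992308499931 1519
rib top [586.44529309   7.82584364 115.22377678] 232
((584.4867553710938, 7.433525085449219), (91.8176498413086, 20.62149429321289), 84.17761993408203)
centre r70 [586.75339251   7.18803211] [1.33062691 2.64279104]
3 1663 ((595.1808471679688, 10.736335754394531), (335.343994140625, 220.5865020751953), 1.5573394298553467)
47 2287 ((624.6332397460938, 19.735374450683594), (284.8505554199219, 183.34033203125), 7.211036682128906)
side disc top z 95.47877297217212 1924
rib top [583.84772764   4.25790807 116.44050583] 238
((584.0608520507812, 6.015094757080078), (94.46919250488281, 17.544666290283203), 81.4024429321289)
centre r70 [584.14085143   5.52205734] [0.93133644 1.92394097]
3 2099 ((590.9163818359375, -1.1480865478515625), (247.83473205566406, 337.7842712402344), 89.93536376953125)
47 2517 ((625.8934326171875, 15.122871398925781), (291.2569580078125, 182.71771240234375), 9.613116264343262)
pin [656.10893889  16.43419835  83.        ]
holes side [560.63119676  52.51418657  95.        ] [620.8104589   45.11240825  95.        ]
holes scene [618.93330925  46.46442107  95.        ] [587.24869418  67.94653583  95.        ]
foot bolts side z8 [array([462.3,  80.6]), array([691.1, 107.6]), array([707.8, -62.8]), array([483.5, -87.8])]
foot bolts scene z8 [array([702.8, -63.2]), array([682.8, 106. ])]
```

```bash
cat >> h.py <<'E'
def axes(yaw):
    a=np.radians(yaw); return np.array([np.cos(a),np.sin(a)]),np.array([np.sin(a),-np.cos(a)])
def mv(p0,y0,p1,y1):
    x,y=axes(y0); d=np.subtract(p1,p0); return dict(tx=round(float(d[:2]@x)/300,3),ty=round(float(d[:2]@y)/300,3),tz=round(-d[2]/300,3),rz=round(-np.radians(y1-y0)/2,3))
E
python3 - <<'E'
from h import *
from plant import read_state
s=read_state(); r=q2R(s["orientation"]); print(s["position"],r.round(3).tolist(),np.degrees(np.arctan2(r[1,0],r[0,0])))
for n in("scene","side"):
    P=cloud(pickle.load(open(n+"0.pkl","rb")))
    m=(P[...,0]>150)&(P[...,0]<700)&(P[...,1]>60)&(P[...,1]<700)
    for y in range(100,700,100):
        k=m&(abs(P[...,1]-y)<50)&(P[...,2]<170); print(n,y,np.nanmax(P[k][:,2]) if k.any() else None)
print(mv((228.2,581.8,200.5),68.6,(556,46,200),83))
E
```

```text
[227.97353939 581.3797944  199.53120632] [[0.365, 0.931, -0.001], [0.931, -0.365, -0.001], [-0.002, -0.0, -1.0]] 68.58280576173472
scene 100 96.87309840396944
scene 200 18.04549616579368
scene 300 3.689811768322329
scene 400 3.553087584504624
scene 500 101.7929206601699
scene 600 102.94482424373206
side 100 98.84006048398408
side 200 20.571782495907655
side 300 7.413634740998191
side 400 7.423614653579648
side 500 106.01746294494251
side 600 165.4206158082984
{'tx': -1.264, 'ty': 1.669, 'tz': np.float64(0.002), 'rz': np.float64(-0.126)}
```

>>> {"fn": "arm_command", "kwargs": {
  "motion": [
    {"tx": -0.632, "ty": 0.834},
    {"tx": -0.632, "ty": 0.834},
    {"tx": -0.632, "ty": 0.834},
    {"tx": -0.632, "ty": 0.834},
    {"tx": -0.632, "ty": 0.834},
    {"tx": -0.632, "ty": 0.834},
    {"tx": -0.632, "ty": 0.834},
    {"tx": -0.632, "ty": 0.834},
    {"tx": -0.632, "ty": 0.834},
    {"tx": -0.632, "ty": 0.834}
  ],
  "hand": -1,
  "force": 20
}}

```text
$.motion[0]: bad value
```

>>> {"fn": "arm_command", "kwargs": {
  "motion": [
    {"tx": -0.632, "ty": 0.834, "rz": -0.126},
    {"tx": -0.632, "ty": 0.834, "rz": -0.126},
    {"tx": -0.632, "ty": 0.834, "rz": -0.126},
    {"tx": -0.632, "ty": 0.834, "rz": -0.126},
    {"tx": -0.632, "ty": 0.834, "rz": -0.126},
    {"tx": -0.632, "ty": 0.834, "rz": -0.126},
    {"tx": -0.632, "ty": 0.834, "rz": -0.126},
    {"tx": -0.632, "ty": 0.834, "rz": -0.126},
    {"tx": -0.632, "ty": 0.834, "rz": -0.126},
    {"tx": -0.632, "ty": 0.834, "rz": -0.126},
    {"tx": -0.632, "ty": 0.834, "rz": -0.126}
  ]
}}

```text
$.motion[0]: bad value
```

Run:
```python
from h import *
from plant import *
s=read_state(); r=q2R(s["orientation"]); print(s["time"],s["position"],np.degrees(np.arctan2(r[1,0],r[0,0])),r[:,2],s["grip_width"])
c=capture("wrist"); pickle.dump((c,s),open("w1.pkl","wb")); cv2.imwrite("pics/w1.png",c["img"])
P=cloud(c,s); roi=(abs(P[...,0]-590)<110)&(abs(P[...,1])<110)
m=roi&(P[...,2]>91)&(P[...,2]<99); print(m.sum(),np.median(P[m],0))
q=P[roi&(P[...,2]>113)&(P[...,2]<122)]; print(q.mean(0),cv2.minAreaRect(q[:,:2].astype(np.float32)))
```

```text
0.15 [227.97353939 581.3797944  199.53120632] 68.58280576173472 [-7.60041775e-04 -1.40847981e-03 -9.99998719e-01] 0.9975863861729061
0 [nan nan nan]
[nan nan nan] ((0.0, 0.0), (0.0, 0.0), 0.0)
  return _methods._mean(a, axis=axis, dtype=dtype,
  ret = um.true_divide(
<stdin>:7: RuntimeWarning: Mean of empty slice.
```

View pics/w1.png

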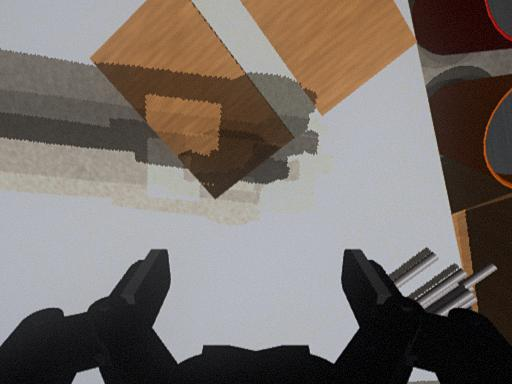

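Both moves were refused, probably because each row needs all six keys. The arm is still at its start pose, so I'll resend them complete.

>>> {"fn": "arm_command", "kwargs": {
  "motion": [
    {"tx": -0.632, "ty": 0.834, "tz": 0, "rx": 0, "ry": 0, "rz": 0},
    {"tx": -0.632, "ty": 0.834, "tz": 0, "rx": 0, "ry": 0, "rz": 0},
    {"tx": -0.632, "ty": 0.834, "tz": 0, "rx": 0, "ry": 0, "rz": 0},
    {"tx": -0.632, "ty": 0.834, "tz": 0, "rx": 0, "ry": 0, "rz": 0},
    {"tx": -0.632, "ty": 0.834, "tz": 0, "rx": 0, "ry": 0, "rz": 0},
    {"tx": -0.632, "ty": 0.834, "tz": 0, "rx": 0, "ry": 0, "rz": 0},
    {"tx": -0.632, "ty": 0.834, "tz": 0, "rx": 0, "ry": 0, "rz": 0},
    {"tx": -0.632, "ty": 0.834, "tz": 0, "rx": 0, "ry": 0, "rz": 0},
    {"tx": -0.632, "ty": 0.834, "tz": 0, "rx": 0, "ry": 0, "rz": 0},
    {"tx": -0.632, "ty": 0.834, "tz": 0, "rx": 0, "ry": 0, "rz": 0},
    {"tx": -0.632, "ty": 0.834, "tz": 0, "rx": 0, "ry": 0, "rz": 0}
  ],
  "hand": -1,
  "force": 20
}}

```text
time: 1.12
position: [391.6, 314.4, 200.4]
orientation: [-0.0, 0.826, 0.563, -0.0]
wrist_force: [1.0, 0.5, 0.5]
grip_width: 0.001
```

>>> {"fn": "arm_command", "kwargs": {
  "motion": [
    {"tx": -0.632, "ty": 0.834, "tz": 0, "rx": 0, "ry": 0, "rz": -0.126},
    {"tx": -0.632, "ty": 0.834, "tz": 0, "rx": 0, "ry": 0, "rz": -0.126},
    {"tx": -0.632, "ty": 0.834, "tz": 0, "rx": 0, "ry": 0, "rz": -0.126},
    {"tx": -0.632, "ty": 0.834, "tz": 0, "rx": 0, "ry": 0, "rz": -0.126},
    {"tx": -0.632, "ty": 0.834, "tz": 0, "rx": 0, "ry": 0, "rz": -0.126},
    {"tx": -0.632, "ty": 0.834, "tz": 0, "rx": 0, "ry": 0, "rz": -0.126},
    {"tx": -0.632, "ty": 0.834, "tz": 0, "rx": 0, "ry": 0, "rz": -0.126},
    {"tx": -0.632, "ty": 0.834, "tz": 0, "rx": 0, "ry": 0, "rz": -0.126},
    {"tx": -0.632, "ty": 0.834, "tz": 0, "rx": 0, "ry": 0, "rz": -0.126},
    {"tx": -0.632, "ty": 0.834, "tz": 0, "rx": 0, "ry": 0, "rz": -0.126},
    {"tx": -0.632, "ty": 0.834, "tz": 0, "rx": 0, "ry": 0, "rz": -0.126}
  ]
}}

```text
time: 2.03
position: [555.3, 47.6, 200.1]
orientation: [-0.001, 0.748, 0.663, -0.0]
wrist_force: [-0.4, -0.0, -0.9]
grip_width: 0.0
```

```bash
cat > look.py <<'E'
import sys
from h import *
from plant import *
t=sys.argv[1]
s=read_state(); r=q2R(s["orientation"]); print(s["time"],s["position"].round(2),"yaw",np.degrees(np.arctan2(r[1,0],r[0,0])).round(2),"grip",round(float(s["grip_width"]),3),s["wrist_force"].round(1))
c=capture("wrist"); pickle.dump((c,s),open(t+".pkl","wb")); cv2.imwrite(f"pics/{t}.png",c["img"])
P=cloud(c,s); roi=(abs(P[...,0]-590)<110)&(abs(P[...,1])<110)
m=roi&(P[...,2]>91)&(P[...,2]<99); print(m.sum(),np.median(P[m],0))
q=P[roi&(P[...,2]>113)&(P[...,2]<122)]
if len(q)>20: print(q.mean(0),cv2.minAreaRect(q[:,:2].astype(np.float32)))
E
python3 look.py w1
```

```text
2.0333 [555.33  47.55 200.15] yaw 83.12 grip 0.0 [-0.4 -0.  -0.9]
10567 [563.49217322   0.64090942  94.19077012]
[582.49374      6.76394784 115.16545483] ((582.879638671875, 6.695766448974609), (93.70435333251953, 17.837690353393555), 83.14115905761719)
```

View pics/w1.png

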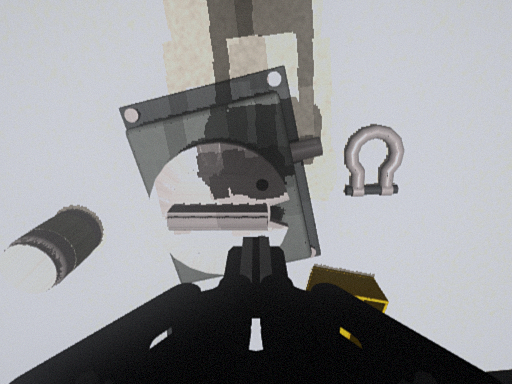

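The wrist view shows the rib from (168,217) to (270,217), a hole at (262,185), the notch at (283,210) and the foot bolts at (131,116), (274,79) and (313,253). The rib angle of 83.1° agrees across all three cameras.

Run:
```python
from h import *
c,s=pickle.load(open("w1.pkl","rb"))
b=[ray(c,*p,11.,s)[:2] for p in((131.,116.),(274.,79.),(313.,253.))]
print(np.round(b,1)); 
d=b[2]-b[1]; print("dir x",np.degrees(np.arctan2(d[1],d[0])),np.hypot(*d)); d=b[1]-b[0]; print("dir y-90",np.degrees(np.arctan2(d[1],d[0]))-90,np.hypot(*d))
sc=pickle.load(open("scene0.pkl","rb")); sd=pickle.load(open("side0.pkl","rb"))
B=np.array([ray(sd,170+a/4,150+bb/4,11.)[:2] for a,bb in((67,231),(422,168),(497,373),(116,446))])
print("side bolts centre",B.mean(0)," wrist/scene diag")
for i,j in((0,1),(3,2)): d=B[j]-B[i]; print(np.degrees(np.arctan2(d[1],d[0])),np.hypot(*d))
for i,j in((3,0),(2,1)): d=B[j]-B[i]; print(np.degrees(np.arctan2(d[1],d[0]))-90,np.hypot(*d))
# hole
print("hole wrist",ray(c,262.,185.,95.,s))
C=np.array([584.3,6.5]); 
# scene pixel of predicted pin tops
for a in (5,7,9): 
    p=[*(C+66*axes(a)[0]),83]; print(a,proj(sc,p))
print(np.degrees(np.arctan2(16.43-6.5,656.1-584.3)))
th=83.1; e,n=axes(th)  # n = push dir (tool y)
print(mv((556,46,200),83,[*(C+36*e-30*n),102],83.1), C+36*e-30*n)
```

```text
[[482.  -91.5]
 [461.8  78.8]
 [688.5 108.9]]
dir x 7.572073111961947 228.70611971230267
dir y-90 6.761032350074331 171.48314877328036
side bolts centre [586.1795017    9.40895694]  wrist/scene diag
6.722835602882623 230.4488959707429
6.368806959253284 225.66150656256914
7.20121122427426 169.76038964208436
5.593346680494562 171.18207931291832
hole wrist [558.96834636  52.19081816  95.        ]
5 (np.float64(259.0265173709147), np.float64(207.21385643874348))
7 (np.float64(260.1445171744487), np.float64(207.12202235048014))
9 (np.float64(261.2546659494167), np.float64(207.00649978365973))
7.874104730631782
{'tx': 0.001, 'ty': 0.009, 'tz': np.float64(0.327), 'rz': np.float64(-0.001)} [558.84220594  45.84336947]
```

>>> {"fn": "arm_command", "kwargs": {
  "motion": [
    {"tx": 0, "ty": 0, "tz": 0.11, "rx": 0, "ry": 0, "rz": 0},
    {"tx": 0, "ty": 0, "tz": 0.22, "rx": 0, "ry": 0, "rz": 0},
    {"tx": 0, "ty": 0, "tz": 0.29, "rx": 0, "ry": 0, "rz": 0},
    {"tx": 0, "ty": 0, "tz": 0.31, "rx": 0, "ry": 0, "rz": 0},
    {"tx": 0, "ty": 0, "tz": 0.327, "rx": 0, "ry": 0, "rz": 0},
    {"tx": 0, "ty": 0, "tz": 0.327, "rx": 0, "ry": 0, "rz": 0},
    {"tx": 0, "ty": 0, "tz": 0.327, "rx": 0, "ry": 0, "rz": 0},
    {"tx": 0, "ty": 0, "tz": 0.327, "rx": 0, "ry": 0, "rz": 0}
  ]
}}

```text
time: 2.75
position: [557.0, 46.3, 104.7]
orientation: [0.001, 0.749, 0.663, 0.001]
wrist_force: [0.5, 0.2, 0.4]
grip_width: 0.003
```

```bash
python3 look.py w2
python3 - <<'E'
from h import *
from plant import *
c=capture("side"); im=c["img"][140:260,170:310]; cv2.imwrite("pics/s2.png",cv2.resize(im,(560,480),interpolation=cv2.INTER_CUBIC))
E
```

```text
2.75 [557.01  46.33 104.66] yaw 83.05 grip 0.003 [0.5 0.2 0.4]
15211 [550.73308851   5.15498672  94.17109594]
[579.11723334 -10.71346714 115.15466622] ((581.05810546875, -8.799903869628906), (61.83302307128906, 19.30545425415039), 83.40299224853516)
```

View pics/w2.png

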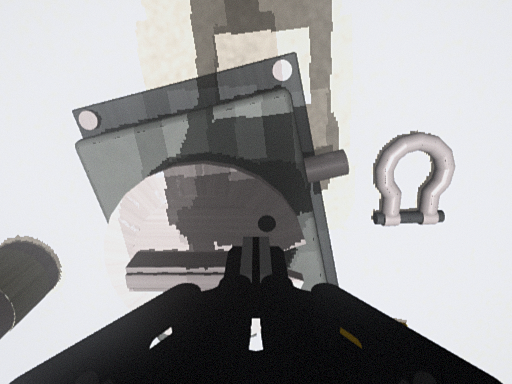

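View pics/s2.png

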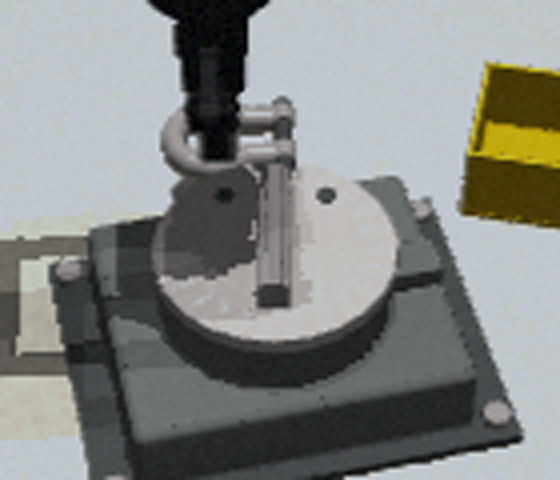

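The fingertip stands left of the rib, near the hole at side crop (218,160), about 10 mm clear of it. Next I'll work out the arc.

```bash
cat > arc.py <<'E'
from h import *
C=np.array([584.3,6.5])
def tgt(th,off,r=36,z=102): e,n=axes(th); return [*(C+r*e-off*n),z]
E
python3 - <<'E'
from arc import *
p0=(556,46,102)
for th,off in [(83,24),(83,20),(80,20),(76,20),(71,20),(66,20),(61,20),(56,20),(51,20),(46,20),(46,20)]: print(th,mv(p0,83,tgt(th,off),th))
p0=tgt(46,20)
for th,off in [(42,20),(37,20),(32,20),(27,20),(22,20),(18,20),(15,20)]: print(th,mv(p0,46,tgt(th,off),th))
E
```

```text
83 {'tx': 0.001, 'ty': 0.03, 'tz': np.float64(-0.0), 'rz': np.float64(-0.0)}
83 {'tx': 0.001, 'ty': 0.043, 'tz': np.float64(-0.0), 'rz': np.float64(-0.0)}
80 {'tx': 0.004, 'ty': 0.049, 'tz': np.float64(-0.0), 'rz': np.float64(0.026)}
76 {'tx': 0.008, 'ty': 0.058, 'tz': np.float64(-0.0), 'rz': np.float64(0.061)}
71 {'tx': 0.012, 'ty': 0.069, 'tz': np.float64(-0.0), 'rz': np.float64(0.105)}
66 {'tx': 0.015, 'ty': 0.081, 'tz': np.float64(-0.0), 'rz': np.float64(0.148)}
61 {'tx': 0.017, 'ty': 0.093, 'tz': np.float64(-0.0), 'rz': np.float64(0.192)}
56 {'tx': 0.018, 'ty': 0.105, 'tz': np.float64(-0.0), 'rz': np.float64(0.236)}
51 {'tx': 0.018, 'ty': 0.117, 'tz': np.float64(-0.0), 'rz': np.float64(0.279)}
46 {'tx': 0.017, 'ty': 0.129, 'tz': np.float64(-0.0), 'rz': np.float64(0.323)}
46 {'tx': 0.017, 'ty': 0.129, 'tz': np.float64(-0.0), 'rz': np.float64(0.323)}
42 {'tx': 0.004, 'ty': 0.009, 'tz': np.float64(-0.0), 'rz': np.float64(0.035)}
37 {'tx': 0.009, 'ty': 0.02, 'tz': np.float64(-0.0), 'rz': np.float64(0.079)}
32 {'tx': 0.013, 'ty': 0.031, 'tz': np.float64(-0.0), 'rz': np.float64(0.122)}
27 {'tx': 0.015, 'ty': 0.043, 'tz': np.float64(-0.0), 'rz': np.float64(0.166)}
22 {'tx': 0.017, 'ty': 0.055, 'tz': np.float64(-0.0), 'rz': np.float64(0.209)}
18 {'tx': 0.017, 'ty': 0.064, 'tz': np.float64(-0.0), 'rz': np.float64(0.244)}
15 {'tx': 0.017, 'ty': 0.071, 'tz': np.float64(-0.0), 'rz': np.float64(0.271)}
```

>>> {"fn": "arm_command", "kwargs": {
  "motion": [
    {"tx": 0.001, "ty": 0.03, "tz": 0, "rx": 0, "ry": 0, "rz": 0},
    {"tx": 0.001, "ty": 0.043, "tz": 0, "rx": 0, "ry": 0, "rz": 0},
    {"tx": 0.004, "ty": 0.049, "tz": 0, "rx": 0, "ry": 0, "rz": 0.026},
    {"tx": 0.008, "ty": 0.058, "tz": 0, "rx": 0, "ry": 0, "rz": 0.061},
    {"tx": 0.012, "ty": 0.069, "tz": 0, "rx": 0, "ry": 0, "rz": 0.105},
    {"tx": 0.015, "ty": 0.081, "tz": 0, "rx": 0, "ry": 0, "rz": 0.148},
    {"tx": 0.017, "ty": 0.093, "tz": 0, "rx": 0, "ry": 0, "rz": 0.192},
    {"tx": 0.018, "ty": 0.105, "tz": 0, "rx": 0, "ry": 0, "rz": 0.236},
    {"tx": 0.018, "ty": 0.117, "tz": 0, "rx": 0, "ry": 0, "rz": 0.279},
    {"tx": 0.017, "ty": 0.129, "tz": 0, "rx": 0, "ry": 0, "rz": 0.323},
    {"tx": 0.017, "ty": 0.129, "tz": 0, "rx": 0, "ry": 0, "rz": 0.323},
    {"tx": 0.017, "ty": 0.129, "tz": 0, "rx": 0, "ry": 0, "rz": 0.323}
  ]
}}

```text
time: 3.85
position: [595.1, 46.3, 102.5]
orientation: [0.0, 0.92, 0.392, 0.0]
wrist_force: [-0.1, 0.2, 0.5]
grip_width: -0.001
```

```bash
python3 look.py w3
python3 - <<'E'
from h import *
from plant import *
c=capture("side"); im=c["img"][140:260,170:310]; cv2.imwrite("pics/s3.png",cv2.resize(im,(560,480),interpolation=cv2.INTER_CUBIC))
E
```

```text
3.85 [595.15  46.28 102.51] yaw 46.12 grip -0.001 [-0.1  0.2  0.5]
17677 [554.83447777  20.81241606  94.22276895]
[582.18107501  12.11047333 115.25363824] ((583.3440551757812, 6.7841339111328125), (94.13644409179688, 18.480669021606445), 83.11534881591797)
```

View pics/s3.png

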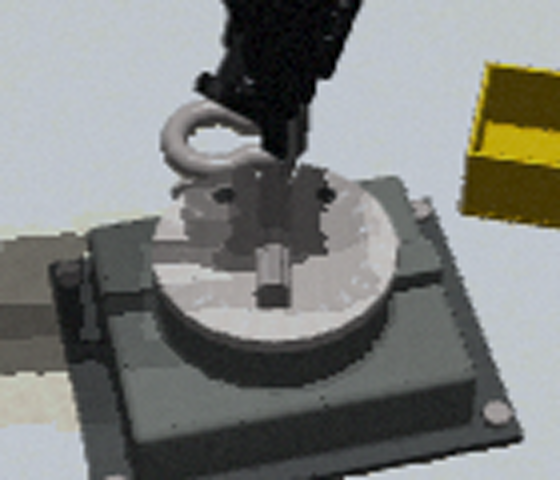

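The rib hasn't moved; it still reads 83.1° with zero force, although the TCP passed over it. The fingertip may not reach as low as the TCP, so I'll measure the tip in the wrist depth.

Run:
```python
from h import *
c,s=pickle.load(open("w3.pkl","rb")); T=c["tool_from_camera"]
z=c["range_z"]; v,u=np.mgrid[0:384,0:512]
d=np.stack([(u-c["cx"])/c["fx"],(v-c["cy"])/c["fy"],np.ones_like(z)],-1)*z[...,None]
Q=d@T[:3,:3].T+T[:3,3]; Q[z==0]=np.nan
for r in range(225,300,5): print(r,[tuple(Q[r,k].round(0)) for k in (235,245,250,257,264,270,280)])
m=(abs(Q[...,0])<60)&(abs(Q[...,1])<40)&(Q[...,2]>-60)&(Q[...,2]<5)&(v>200)
print(m.sum(),np.nanmax(Q[m],0),np.nanmin(Q[m],0))
for lo in range(-60,5,5):
  k=m&(Q[...,2]>=lo)&(Q[...,2]<lo+5)
  if k.any(): print(lo,k.sum(),Q[k].min(0).round(1),Q[k].max(0).round(1))
```

```text
225 [(np.float64(-14.0), np.float64(-6.0), np.float64(-11.0)), (np.float64(-8.0), np.float64(-7.0), np.float64(-13.0)), (np.float64(-5.0), np.float64(-8.0), np.float64(-13.0)), (np.float64(-1.0), np.float64(-8.0), np.float64(-14.0)), (np.float64(4.0), np.float64(-5.0), np.float64(-7.0)), (np.float64(8.0), np.float64(2.0), np.float64(8.0)), (np.float64(15.0), np.float64(2.0), np.float64(8.0))]
230 [(np.float64(-13.0), np.float64(-5.0), np.float64(-14.0)), (np.float64(-8.0), np.float64(-5.0), np.float64(-14.0)), (np.float64(-5.0), np.float64(-5.0), np.float64(-15.0)), (np.float64(-1.0), np.float64(-5.0), np.float64(-14.0)), (np.float64(4.0), np.float64(-3.0), np.float64(-11.0)), (np.float64(8.0), np.float64(6.0), np.float64(9.0)), (np.float64(15.0), np.float64(6.0), np.float64(9.0))]
235 [(np.float64(-13.0), np.float64(-1.0), np.float64(-13.0)), (np.float64(-8.0), np.float64(-1.0), np.float64(-12.0)), (np.float64(-5.0), np.float64(-2.0), np.float64(-14.0)), (np.float64(-1.0), np.float64(-0.0), np.float64(-11.0)), (np.float64(4.0), np.float64(-1.0), np.float64(-12.0)), (np.float64(8.0),
[... 4860 characters left out ...]
4.0), np.float64(-12.0), np.float64(-83.0)), (np.float64(7.0), np.float64(-11.0), np.float64(-82.0))]
5197 [12.25558091 38.53338441  4.98476484] [-59.97389256 -16.57157142 -59.96090965]
-60 354 [-14.9 -11.3 -60. ] [ 12.1  -5.5 -55. ]
-55 343 [-14.9 -11.3 -55. ] [ 12.1  -5.5 -50. ]
-50 295 [-15.  -11.4 -50. ] [ 12.3  -5.7 -45. ]
-45 279 [-14.9 -11.5 -45. ] [ 12.1  -5.7 -40. ]
-40 201 [-14.1 -11.2 -39.9] [ 11.2  -5.8 -35.2]
-35 28 [ -7.8 -10.8 -35. ] [  5.   -9.6 -32.7]
-20 12 [-42.3  -5.2 -15.6] [ -4.6  23.3 -15. ]
-15 2828 [-60.  -16.2 -15. ] [  6.   38.5 -10. ]
-10 326 [-59.9 -16.2 -10. ] [ 6.1 33.5 -5. ]
-5 277 [-60.  -16.3  -4.9] [ 5.7 25.3 -0.1]
0 254 [-59.7 -16.6   0. ] [ 5.9 25.5  5. ]
```

View pics/w3.png

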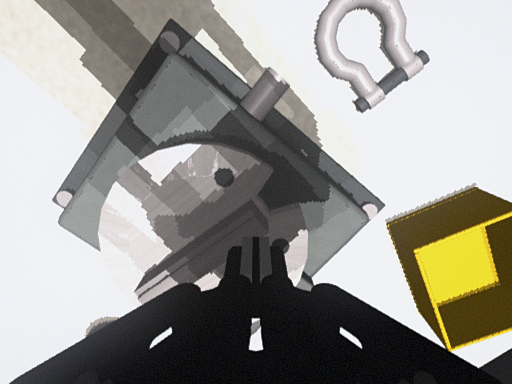

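The wrist depth puts the visible fingertip end about 33 mm behind the reported TCP. I'll check that against the start picture (open), the earlier pose and the side camera before relying on it.

Run:
```python
from h import *
from plant import *
for f in("wrist0","w1","w2","w3"):
    o=pickle.load(open(f+".pkl","rb")); c=o if f=="wrist0" else o[0]
    T=c["tool_from_camera"]; z=c["range_z"]; v,u=np.mgrid[0:384,0:512]
    Q=(np.stack([(u-c["cx"])/c["fx"],(v-c["cy"])/c["fy"],np.ones_like(z)],-1)*z[...,None])@T[:3,:3].T+T[:3,3]
    m=(abs(Q[...,1]+8.5)<4)&(Q[...,2]>-60)&(Q[...,2]<4)&(z>0)&(v>225)&(c["img"].max(-1)<60)
    print(f,m.sum(),[ (round(float(np.percentile(Q[m][:,2],p)),1)) for p in(50,95,99,100)])
    lim=m&(Q[...,2]>-40); print("   x range near tip",Q[lim][:,0].min() if lim.any() else None,Q[lim][:,0].max() if lim.any() else None)
s=read_state(); print(s["position"],s["time"])
for n in("side","scene"):
    c=capture(n); P=cloud(c); p=s["position"]
    m=(np.hypot(P[...,0]-p[0],P[...,1]-p[1])<25)&(P[...,2]>118)&(P[...,2]<260)
    print(n,m.sum(),"lowest dark z",np.percentile(P[m][:,2],[0,1,3,10,50]).round(1), "proj TCP/tip33",proj(c,p),proj(c,p+[0,0,33]))
    k=m&(P[...,2]<150); print(np.median(P[k],0))
    if n=="side": pickle.dump(c,open("side3.pkl","wb"))
    u,v=map(int,proj(c,p)); cr=c["img"][v-60:v+50,u-60:u+60]; cv2.imwrite(f"pics/{n}3z.png",cv2.resize(cr,None,fx=5,fy=5,interpolation=cv2.INTER_CUBIC))
```

```text
wrist0 888 [-54.3, -47.1, -44.6, -43.7]
   x range near tip None None
w1 1432 [-49.5, -37.3, -34.7, -33.5]
   x range near tip -13.606298129551334 11.40589145951521
w2 1448 [-49.2, -36.6, -34.4, -32.8]
   x range near tip -13.584770390707002 11.297191889012115
w3 1241 [-49.3, -36.6, -34.6, -10.9]
   x range near tip -14.091977570417793 11.247132375355417
[594.71659112  46.38508524 102.39651674] 3.95
side 434 lowest dark z [118.1 119.1 139.1 147.4 197.7] proj TCP/tip33 (np.float64(240.64867256865838), np.float64(187.12532167035772)) (np.float64(240.5093477665948), np.float64(177.02144665745152))
[593.43094087  37.55805804 144.1434352 ]
scene 866 lowest dark z [118.  135.6 140.7 151.1 201.5] proj TCP/tip33 (np.float64(273.89767153569125), np.float64(183.76103667979325)) (np.float64(274.5141570217765), np.float64(170.6001539668443))
[601.94354216  44.12817916 142.89989382]
```

View pics/scene3z.png

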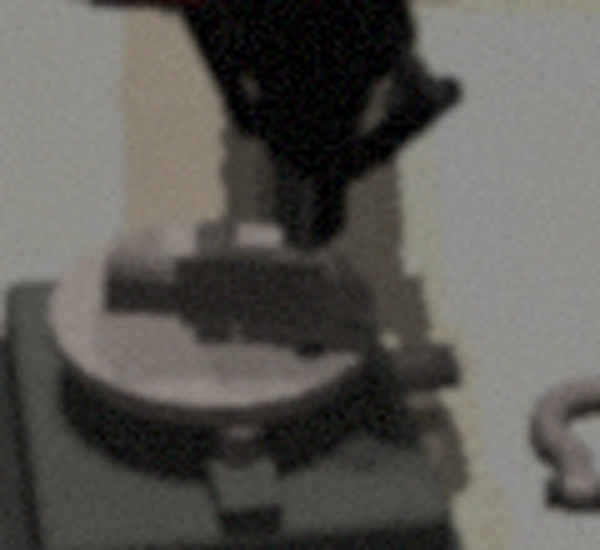

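All three cameras put the real tip near z=136 with the TCP reading 102.4, so the fingertip ends about 33.5 mm above the reported TCP. I'll use that measured offset (TCP z≈69 for a tip at about 102) and go back to the starting side of the rib.

Run:
```python
from arc import *
print(tgt(46,20),tgt(83,32))
print(mv(tgt(46,20),46,tgt(83,32),83))
```

```text
[np.float64(594.9209053297509), np.float64(46.28940022137139), 102] [np.float64(556.925819510063), np.float64(46.13148044805231), 102]
{'tx': -0.088, 'ty': -0.091, 'tz': np.float64(-0.0), 'rz': np.float64(-0.323)}
```

>>> {"fn": "arm_command", "kwargs": {
  "motion": [
    {"tx": -0.088, "ty": -0.091, "tz": 0, "rx": 0, "ry": 0, "rz": -0.323},
    {"tx": -0.088, "ty": -0.091, "tz": 0, "rx": 0, "ry": 0, "rz": -0.323},
    {"tx": -0.088, "ty": -0.091, "tz": 0, "rx": 0, "ry": 0, "rz": -0.323},
    {"tx": -0.088, "ty": -0.091, "tz": 0, "rx": 0, "ry": 0, "rz": -0.323},
    {"tx": -0.088, "ty": -0.091, "tz": 0, "rx": 0, "ry": 0, "rz": -0.323},
    {"tx": -0.088, "ty": -0.091, "tz": 0, "rx": 0, "ry": 0, "rz": -0.323},
    {"tx": -0.088, "ty": -0.091, "tz": 0, "rx": 0, "ry": 0, "rz": -0.323},
    {"tx": -0.088, "ty": -0.091, "tz": 0, "rx": 0, "ry": 0, "rz": -0.323},
    {"tx": -0.088, "ty": -0.091, "tz": 0, "rx": 0, "ry": 0, "rz": -0.323}
  ]
}}

```text
time: 4.8
position: [556.7, 46.4, 102.4]
orientation: [0.0, 0.749, 0.662, 0.0]
wrist_force: [-0.7, 0.2, -0.1]
grip_width: 0.004
```

>>> {"fn": "arm_command", "kwargs": {
  "motion": [
    {"tx": 0, "ty": 0, "tz": 0.05, "rx": 0, "ry": 0, "rz": 0},
    {"tx": 0, "ty": 0, "tz": 0.08, "rx": 0, "ry": 0, "rz": 0},
    {"tx": 0, "ty": 0, "tz": 0.1, "rx": 0, "ry": 0, "rz": 0},
    {"tx": 0, "ty": 0, "tz": 0.11, "rx": 0, "ry": 0, "rz": 0},
    {"tx": 0, "ty": 0, "tz": 0.11, "rx": 0, "ry": 0, "rz": 0},
    {"tx": 0, "ty": 0, "tz": 0.11, "rx": 0, "ry": 0, "rz": 0}
  ]
}}

```text
time: 5.3
position: [556.6, 46.4, 69.4]
orientation: [-0.0, 0.749, 0.663, -0.0]
wrist_force: [-0.4, -0.2, -0.3]
grip_width: -0.004
```

```bash
python3 look.py w4
python3 - <<'E'
from h import *
from plant import *
c=capture("side"); im=c["img"][140:260,170:310]; cv2.imwrite("pics/s4.png",cv2.resize(im,(560,480),interpolation=cv2.INTER_CUBIC))
E
```

```text
5.3 [556.64  46.43  69.37] yaw 83.01 grip -0.004 [-0.4 -0.2 -0.3]
18784 [546.58536614   2.43642769  94.15119099]
[564.3345366   10.85311253 116.06806524] ((566.4284057617188, 9.50588607788086), (95.26614379882812, 52.84996032714844), 82.85323333740234)
```

View pics/w4.png

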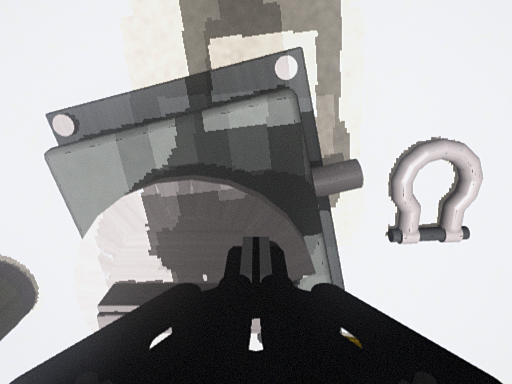

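View pics/s4.png

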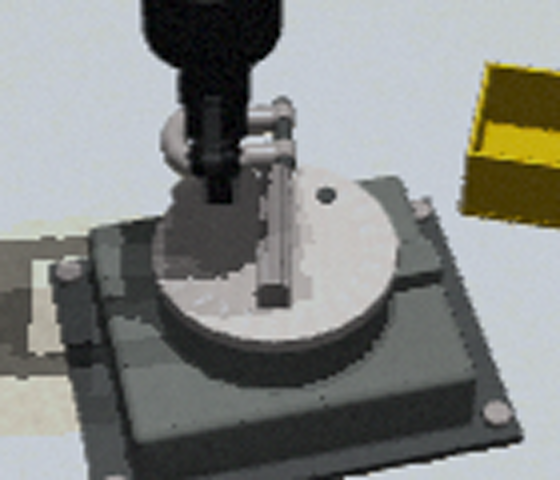

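The tip now sits low beside the rib at side crop (220,200), left of it and not touching. Now the arc, first half.

>>> {"fn": "arm_command", "kwargs": {
  "motion": [
    {"tx": 0.001, "ty": 0.027, "tz": 0, "rx": 0, "ry": 0, "rz": 0},
    {"tx": 0.001, "ty": 0.04, "tz": 0, "rx": 0, "ry": 0, "rz": 0},
    {"tx": 0.004, "ty": 0.046, "tz": 0, "rx": 0, "ry": 0, "rz": 0.026},
    {"tx": 0.008, "ty": 0.055, "tz": 0, "rx": 0, "ry": 0, "rz": 0.061},
    {"tx": 0.012, "ty": 0.066, "tz": 0, "rx": 0, "ry": 0, "rz": 0.105},
    {"tx": 0.015, "ty": 0.078, "tz": 0, "rx": 0, "ry": 0, "rz": 0.148},
    {"tx": 0.017, "ty": 0.09, "tz": 0, "rx": 0, "ry": 0, "rz": 0.192},
    {"tx": 0.018, "ty": 0.102, "tz": 0, "rx": 0, "ry": 0, "rz": 0.236},
    {"tx": 0.018, "ty": 0.114, "tz": 0, "rx": 0, "ry": 0, "rz": 0.279},
    {"tx": 0.017, "ty": 0.126, "tz": 0, "rx": 0, "ry": 0, "rz": 0.323},
    {"tx": 0.017, "ty": 0.126, "tz": 0, "rx": 0, "ry": 0, "rz": 0.323},
    {"tx": 0.017, "ty": 0.126, "tz": 0, "rx": 0, "ry": 0, "rz": 0.323}
  ]
}}

```text
time: 6.4
position: [595.4, 46.8, 69.5]
orientation: [0.0, 0.92, 0.392, 0.0]
wrist_force: [-1.1, -0.4, -0.4]
grip_width: -0.003
```

```bash
python3 look.py w5
python3 - <<'E'
from h import *
from plant import *
c=capture("side"); im=c["img"][140:260,170:310]; cv2.imwrite("pics/s5.png",cv2.resize(im,(560,480),interpolation=cv2.INTER_CUBIC))
E
```

```text
6.4 [595.37  46.78  69.52] yaw 46.13 grip -0.003 [-1.1 -0.4 -0.4]
22208 [552.9713088   28.15044126  94.17039058]
[567.32646116   3.11470467 115.52363214] ((575.76220703125, 15.1297607421875), (101.10615539550781, 22.357986450195312), 60.26721954345703)
```

View pics/s5.png

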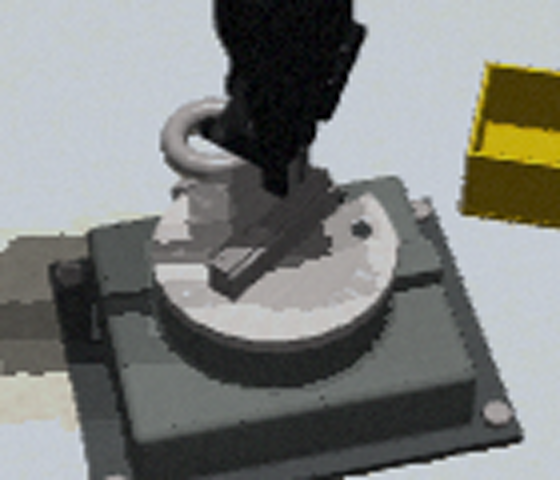

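The disc is turning; in the side crop the rib now runs from (235,280) to (320,190). On to the second part of the arc, stopping at 15°.

>>> {"fn": "arm_command", "kwargs": {
  "motion": [
    {"tx": 0.004, "ty": 0.009, "tz": 0, "rx": 0, "ry": 0, "rz": 0.035},
    {"tx": 0.009, "ty": 0.02, "tz": 0, "rx": 0, "ry": 0, "rz": 0.079},
    {"tx": 0.013, "ty": 0.031, "tz": 0, "rx": 0, "ry": 0, "rz": 0.122},
    {"tx": 0.015, "ty": 0.043, "tz": 0, "rx": 0, "ry": 0, "rz": 0.166},
    {"tx": 0.017, "ty": 0.055, "tz": 0, "rx": 0, "ry": 0, "rz": 0.209},
    {"tx": 0.017, "ty": 0.064, "tz": 0, "rx": 0, "ry": 0, "rz": 0.244},
    {"tx": 0.017, "ty": 0.071, "tz": 0, "rx": 0, "ry": 0, "rz": 0.271},
    {"tx": 0.017, "ty": 0.071, "tz": 0, "rx": 0, "ry": 0, "rz": 0.271},
    {"tx": 0.017, "ty": 0.071, "tz": 0, "rx": 0, "ry": 0, "rz": 0.271}
  ]
}}

```text
time: 7.25
position: [613.6, 35.9, 69.4]
orientation: [-0.0, 0.991, 0.131, 0.0]
wrist_force: [-0.3, -0.2, 0.6]
grip_width: -0.002
```

```bash
cat > look2.py <<'E'
import sys
from h import *
from plant import *
t=sys.argv[1]; s=read_state(); r=q2R(s["orientation"]); print(s["time"],s["position"].round(2),"yaw",np.degrees(np.arctan2(r[1,0],r[0,0])).round(2),s["wrist_force"].round(1))
for n,(a,b,w,h) in {"scene":(190,150,180,135),"side":(170,140,140,120)}.items():
    c=capture(n); pickle.dump(c,open(f"{n}_{t}.pkl","wb")); cv2.imwrite(f"pics/{n}_{t}.png",cv2.resize(c["img"][b:b+h,a:a+w],None,fx=4,fy=4,interpolation=cv2.INTER_CUBIC))
    P=cloud(c); q=P[(np.hypot(P[...,0]-584.3,P[...,1]-6.5)<55)&(P[...,2]>(111 if len(sys.argv)<3 else float(sys.argv[2])))&(P[...,2]<121)]
    v=c["img"]
    if len(q)>20: print(n,len(q),q.mean(0).round(1),cv2.minAreaRect(q[:,:2].astype(np.float32)))
E
python3 look2.py a6
```

```text
7.25 [613.61  35.88  69.43] yaw 15.08 [-0.3 -0.2  0.6]
scene 272 [592.8  11.7 115.4] ((582.529296875, 18.121288299560547), (98.1693344116211, 40.382389068603516), 15.647461891174316)
side 310 [586.9   7.5 116.2] ((582.2945556640625, 14.544414520263672), (94.0390853881836, 37.34513473510742), 13.16323184967041)
```

View pics/side_a6.png

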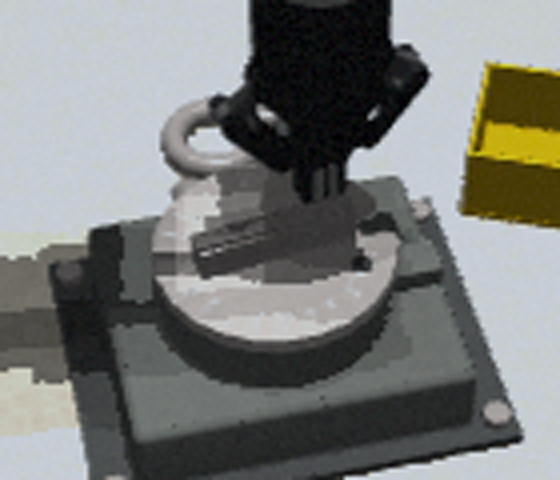

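View pics/scene_a6.png

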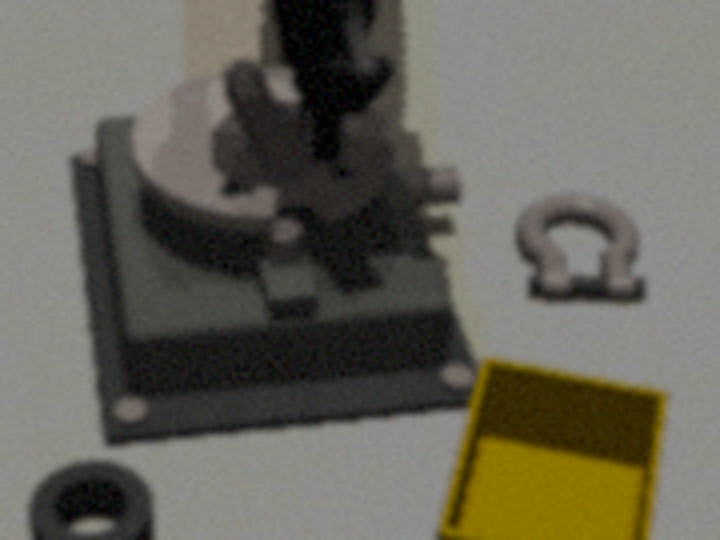

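The rib is at about 14°. I'll push to 8.5°, then back off and lift to measure with a clear view.

Run:
```python
from arc import *
for th in (12,10,8.5): print(th,mv(tgt(15,20),15,tgt(th,20),th))
print(mv(tgt(8.5,20),8.5,tgt(8.5,35),8.5))
```

```text
12 {'tx': 0.003, 'ty': 0.006, 'tz': np.float64(-0.0), 'rz': np.float64(0.026)}
10 {'tx': 0.005, 'ty': 0.011, 'tz': np.float64(-0.0), 'rz': np.float64(0.044)}
8.5 {'tx': 0.007, 'ty': 0.014, 'tz': np.float64(-0.0), 'rz': np.float64(0.057)}
{'tx': 0.0, 'ty': -0.05, 'tz': np.float64(-0.0), 'rz': np.float64(-0.0)}
```

>>> {"fn": "arm_command", "kwargs": {
  "motion": [
    {"tx": 0.003, "ty": 0.006, "tz": 0, "rx": 0, "ry": 0, "rz": 0.026},
    {"tx": 0.005, "ty": 0.011, "tz": 0, "rx": 0, "ry": 0, "rz": 0.044},
    {"tx": 0.007, "ty": 0.014, "tz": 0, "rx": 0, "ry": 0, "rz": 0.057},
    {"tx": 0.007, "ty": 0.014, "tz": 0, "rx": 0, "ry": 0, "rz": 0.057},
    {"tx": 0.007, "ty": 0.014, "tz": 0, "rx": 0, "ry": 0, "rz": 0.057},
    {"tx": 0.007, "ty": 0.014, "tz": 0, "rx": 0, "ry": 0, "rz": 0.057}
  ]
}}

```text
time: 7.85
position: [616.6, 32.3, 69.4]
orientation: [-0.0, 0.997, 0.074, -0.0]
wrist_force: [-1.0, 1.3, 0.6]
grip_width: -0.001
```

>>> {"fn": "arm_command", "kwargs": {
  "motion": [
    {"tx": 0, "ty": -0.03, "tz": 0, "rx": 0, "ry": 0, "rz": 0},
    {"tx": 0, "ty": -0.05, "tz": 0, "rx": 0, "ry": 0, "rz": 0},
    {"tx": 0, "ty": -0.05, "tz": -0.1, "rx": 0, "ry": 0, "rz": 0},
    {"tx": 0, "ty": -0.1, "tz": -0.2, "rx": 0, "ry": 0, "rz": 0},
    {"tx": 0, "ty": -0.2, "tz": -0.3, "rx": 0, "ry": 0, "rz": 0},
    {"tx": 0, "ty": -0.3, "tz": -0.4, "rx": 0, "ry": 0, "rz": 0},
    {"tx": 0, "ty": -0.3, "tz": -0.4, "rx": 0, "ry": 0, "rz": 0},
    {"tx": 0, "ty": -0.3, "tz": -0.4, "rx": 0, "ry": 0, "rz": 0}
  ]
}}

```text
time: 8.52
position: [605.0, 123.2, 192.9]
orientation: [0.0, 0.997, 0.075, 0.003]
wrist_force: [-0.1, -0.4, -0.8]
grip_width: 0.001
```

```bash
python3 look2.py a7; python3 look.py w7
```

```text
8.5167 [605.04 123.18 192.88] yaw 8.61 [-0.1 -0.4 -0.8]
scene 224 [587.9   8.  115.3] ((583.8699951171875, 8.189139366149902), (95.8050537109375, 18.19651222229004), 7.151318073272705)
side 287 [583.7   5.1 115.9] ((583.958984375, 6.860820770263672), (93.20362854003906, 22.80813217163086), 7.49146032333374)
8.6167 [603.09 121.3  188.46] yaw 8.46 grip -0.001 [-0.4  0.1 -0.3]
4229 [557.91482527  38.6478504   94.19381447]
```

View pics/scene_a7.png

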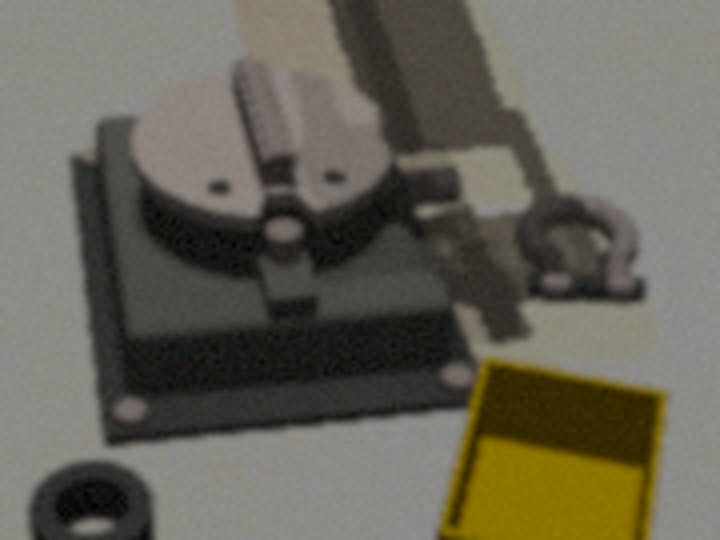

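View pics/side_a7.png

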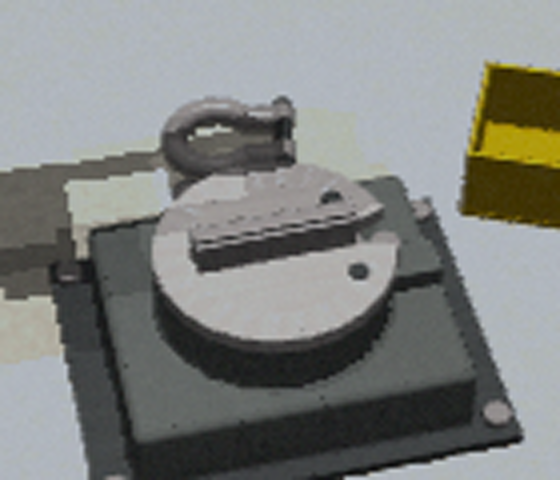

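View pics/w7.png

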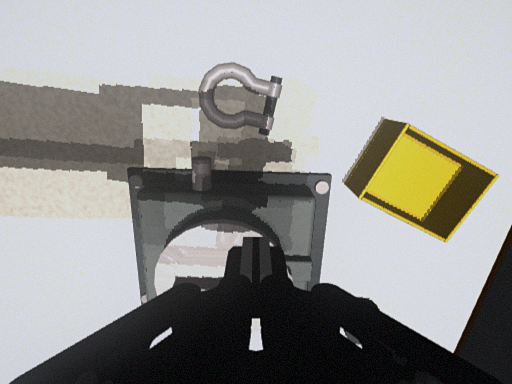

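The scene view shows the pin at crop (285,231) inside the notch, with the holes at (219,187) and (335,176). Rib angles are 7.2° and 7.5°. Let me check the alignment numerically.

Run:
```python
from arc import *
sc=pickle.load(open("scene_a7.pkl","rb")); sd=pickle.load(open("side_a7.pkl","rb"))
h=[ray(sc,190+a/4,150+b/4,95.)[:2] for a,b in((219,187),(335,176))]; hs=[ray(sd,170+a/4,140+b/4,95.)[:2] for a,b in((358,271),(331,198))]
pin=ray(sc,190+285/4,150+231/4,83.)[:2]; ps=ray(sd,170+381/4,140+237/4,83.)[:2]
for nm,hh,p in(("scene",h,pin),("side",hs,ps)):
    d=hh[1]-hh[0]; a=np.degrees(np.arctan2(d[1],d[0]))-90; m=(hh[0]+hh[1])/2
    e,n=axes(a); print(nm,"notch angle from holes",a,"mid",m,"pin",p,"pin lateral off notch line through holes mid",(p-m)@n,"pin dist from C",np.hypot(*(p-C)), "pin ang",np.degrees(np.arctan2(*(p-C)[::-1])))
# pin blob centre in scene
im=sc["img"]; sub=im[200:216,252:272].max(-1); print(sub)
# press target: rib top centre, fingertip centre there; from current commanded
print(mv([*(np.array(tgt(8.5,20)[:2])-90*axes(8.5)[1]),69+120],8.5,[*C,189],7.3))
```

```text
scene notch angle from holes 7.560893121545178 mid [625.5565997  13.9599982] pin [651.96661272  16.67252273] pin lateral off notch line through holes mid 0.7860838321537392 pin dist from C 68.42697345102283 pin ang 8.54942255900685
side notch angle from holes 7.398822619178034 mid [626.67988995  12.71336504] pin [649.35128392  18.77345294] pin lateral off notch line through holes mid -3.090116732422269 pin dist from C 66.19899687477943 pin ang 10.684594128859525
[[141 139 132 105  71  47  50  50  52  51  46  51  54  75 102 125 133 133
  128 122]
 [137 139 122  88  53  37  43  40  44  39  39  38  46  54  74 100 121 121
  120 110]
 [142 136 114  76  34  33  36  27  23  31  17  28  31  43  50  68  88  99
   91  74]
 [123 118  96  65  33  21  25  28  33  22  30  19  20  29  46  43  53  62
   60  49]
 [ 87  76  65  42  27  31  48  62  63  69  59  48  39  30  26  41  42  51
   46  45]
 [ 53  50  41  28  45  71  84  97  99 100  97  84  68  40  33  22  38  44
   41  35]
 [ 51  41  40  41  65  98 103 113 116 109 113 104  92  65  32  23  27  38
   37  31]
 [ 44  39  36  30  70 100 113 117 118 113 111 113  98  67  36  23  23  23
   31  14]
 [ 27  25  13  36  60  90  99 107 117 113 112 104  86  58  29  19  19  26
   26  24]
 [ 25  22  21  26  44  72  85  97 100  98  93  85  64  48  30  21  21  21
   22  23]
 [ 31  16  23  26  28  44  59  65  69  69  62  52  43  28  24  23  25  27
   24  29]
 [ 22  21  30  19  26  38  39  42  41  41  39  42  37  32  22  24  23  28
   19  26]
 [ 11  27  26  23  29  30  40  44  40  45  36  42  36  34  36  24  15  22
   21  22]
 [ 27  29  26  41  41  37  35  40  45  45  37  40  46  56  52  33  20  25
   23  17]
 [ 29  31  45  56  54  47  40  35  41  37  40  40  46  55  59  42  27  27
   15  25]
 [ 26  31  45  60  60  57  50  44  46  42  50  49  59  65  64  56  34  16
   18  30]]
{'tx': -0.12, 'ty': 0.367, 'tz': np.float64(-0.0), 'rz': np.float64(0.01)}
```

The pin blob centre (260.2, 207.2) matches the prediction for 7° exactly, and the notch measures 7.4°, so it is about 0.5 mm off and well inside tolerance. I'll move over the rib middle and come down above it.

>>> {"fn": "arm_command", "kwargs": {
  "motion": [
    {"tx": -0.06, "ty": 0.18, "tz": 0, "rx": 0, "ry": 0, "rz": 0.005},
    {"tx": -0.12, "ty": 0.367, "tz": 0, "rx": 0, "ry": 0, "rz": 0.01},
    {"tx": -0.12, "ty": 0.367, "tz": 0, "rx": 0, "ry": 0, "rz": 0.01},
    {"tx": -0.12, "ty": 0.367, "tz": 0, "rx": 0, "ry": 0, "rz": 0.01},
    {"tx": -0.12, "ty": 0.367, "tz": 0.1, "rx": 0, "ry": 0, "rz": 0.01},
    {"tx": -0.12, "ty": 0.367, "tz": 0.2, "rx": 0, "ry": 0, "rz": 0.01},
    {"tx": -0.12, "ty": 0.367, "tz": 0.27, "rx": 0, "ry": 0, "rz": 0.01},
    {"tx": -0.12, "ty": 0.367, "tz": 0.3, "rx": 0, "ry": 0, "rz": 0.01},
    {"tx": -0.12, "ty": 0.367, "tz": 0.313, "rx": 0, "ry": 0, "rz": 0.01},
    {"tx": -0.12, "ty": 0.367, "tz": 0.313, "rx": 0, "ry": 0, "rz": 0.01},
    {"tx": -0.12, "ty": 0.367, "tz": 0.313, "rx": 0, "ry": 0, "rz": 0.01}
  ]
}}

```text
time: 9.58
position: [584.8, 6.9, 96.5]
orientation: [0.0, 0.998, 0.063, 0.001]
wrist_force: [0.3, 0.2, 0.2]
grip_width: -0.004
```

```bash
python3 look2.py a8
```

```text
9.5833 [584.85   6.93  96.45] yaw 7.27 [0.3 0.2 0.2]
scene 160 [601.3   9.1 114.9] ((584.0239868164062, 7.874521255493164), (96.86747741699219, 18.063974380493164), 7.390717029571533)
side 269 [583.9   4.9 115.9] ((584.159912109375, 6.668421745300293), (93.38409423828125, 23.955480575561523), 5.927612781524658)
```

View pics/scene_a8.png

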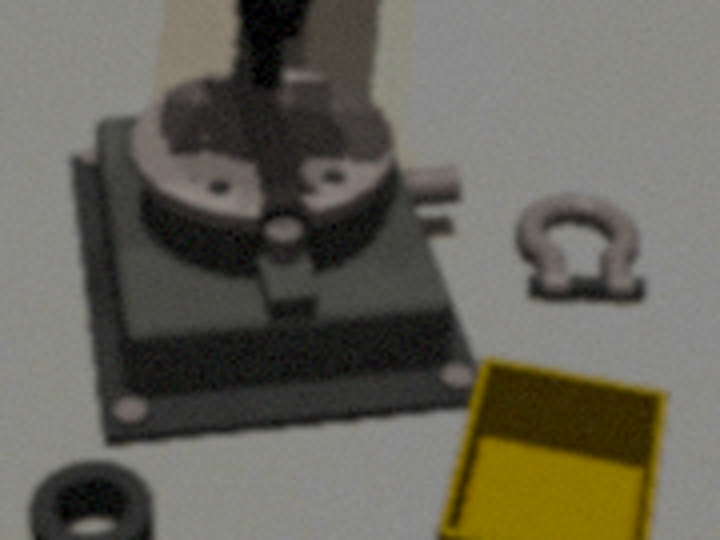

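View pics/side_a8.png

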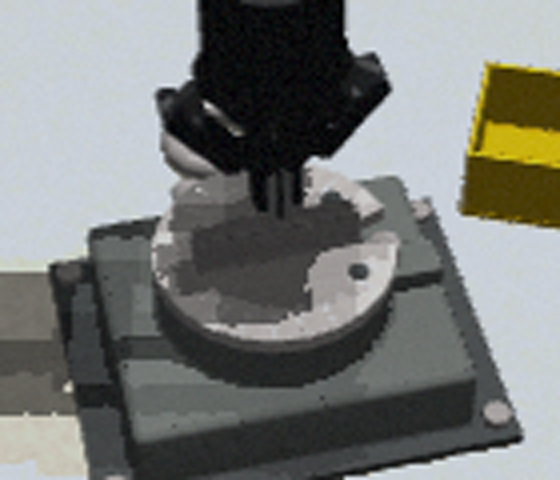

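The tip is over the rib middle and the disc hasn't moved. Pressing down slowly.

>>> {"fn": "arm_command", "kwargs": {
  "motion": [
    {"tx": 0, "ty": 0, "tz": 0.015, "rx": 0, "ry": 0, "rz": 0},
    {"tx": 0, "ty": 0, "tz": 0.025, "rx": 0, "ry": 0, "rz": 0},
    {"tx": 0, "ty": 0, "tz": 0.033, "rx": 0, "ry": 0, "rz": 0},
    {"tx": 0, "ty": 0, "tz": 0.04, "rx": 0, "ry": 0, "rz": 0},
    {"tx": 0, "ty": 0, "tz": 0.045, "rx": 0, "ry": 0, "rz": 0},
    {"tx": 0, "ty": 0, "tz": 0.05, "rx": 0, "ry": 0, "rz": 0},
    {"tx": 0, "ty": 0, "tz": 0.05, "rx": 0, "ry": 0, "rz": 0}
  ]
}}

```text
time: 10.27
position: [584.5, 7.1, 82.0]
orientation: [0.0, 0.998, 0.064, 0.0]
wrist_force: [-2.7, 0.1, 5.9]
grip_width: -0.001
```

>>> {"fn": "arm_command", "kwargs": {
  "motion": [
    {"tx": 0, "ty": 0, "tz": 0.004, "rx": 0, "ry": 0, "rz": 0},
    {"tx": 0, "ty": 0, "tz": 0.008, "rx": 0, "ry": 0, "rz": 0},
    {"tx": 0, "ty": 0, "tz": 0.012, "rx": 0, "ry": 0, "rz": 0},
    {"tx": 0, "ty": 0, "tz": 0.016, "rx": 0, "ry": 0, "rz": 0},
    {"tx": 0, "ty": 0, "tz": 0.018, "rx": 0, "ry": 0, "rz": 0},
    {"tx": 0, "ty": 0, "tz": 0.018, "rx": 0, "ry": 0, "rz": 0}
  ]
}}

```text
time: 10.77
position: [584.5, 7.1, 76.7]
orientation: [0.0, 0.998, 0.064, 0.0]
wrist_force: [-2.9, 0.8, 7.0]
grip_width: -0.001
```

It is going down 5.3 mm at about 7 N, past the 2 mm limit, so the pin is entering the notch. Continuing.

>>> {"fn": "arm_command", "kwargs": {
  "motion": [
    {"tx": 0, "ty": 0, "tz": 0.004, "rx": 0, "ry": 0, "rz": 0},
    {"tx": 0, "ty": 0, "tz": 0.008, "rx": 0, "ry": 0, "rz": 0},
    {"tx": 0, "ty": 0, "tz": 0.012, "rx": 0, "ry": 0, "rz": 0},
    {"tx": 0, "ty": 0, "tz": 0.015, "rx": 0, "ry": 0, "rz": 0},
    {"tx": 0, "ty": 0, "tz": 0.015, "rx": 0, "ry": 0, "rz": 0}
  ]
}}

```text
time: 11.18
position: [585.0, 7.1, 75.9]
orientation: [0.0, 0.998, 0.064, 0.0]
wrist_force: [-10.7, 1.0, 23.5]
grip_width: -0.002
```

```bash
python3 look2.py a9 100
python3 - <<'E'
from h import *
for t in("a8","a9"):
  for n in("scene","side"):
    P=cloud(pickle.load(open(f"{n}_{t}.pkl","rb"))); d=np.hypot(P[...,0]-584.3,P[...,1]-6.5)
    m=(d<62)&(P[...,2]>80)&(P[...,2]<99); k=(d<46)&(P[...,2]>99)&(P[...,2]<119)
    print(t,n,"disc top",np.median(P[m][:,2]).round(2),m.sum(),"rib z pct",np.percentile(P[k][:,2],[50,80,90]).round(1))
E
```

```text
11.1833 [585.03   7.09  75.86] yaw 7.3 [-10.7   1.   23.5]
scene 173 [605.    9.1 107.2] ((585.2142944335938, 6.973350524902344), (96.03305053710938, 20.93683433532715), 11.133031845092773)
side 281 [583.2   3.2 106.8] ((584.28369140625, 4.981327056884766), (94.20658111572266, 24.663063049316406), 6.829373359680176)
a8 scene disc top 94.45 1229 rib z pct [113.9 116.3 116.9]
a8 side disc top 95.63 1105 rib z pct [113.9 116.9 117.7]
a9 scene disc top 84.49 1262 rib z pct [105.5 109.1 114.5]
a9 side disc top 85.75 1200 rib z pct [106.2 108.4 110.4]
```

View pics/scene_a9.png

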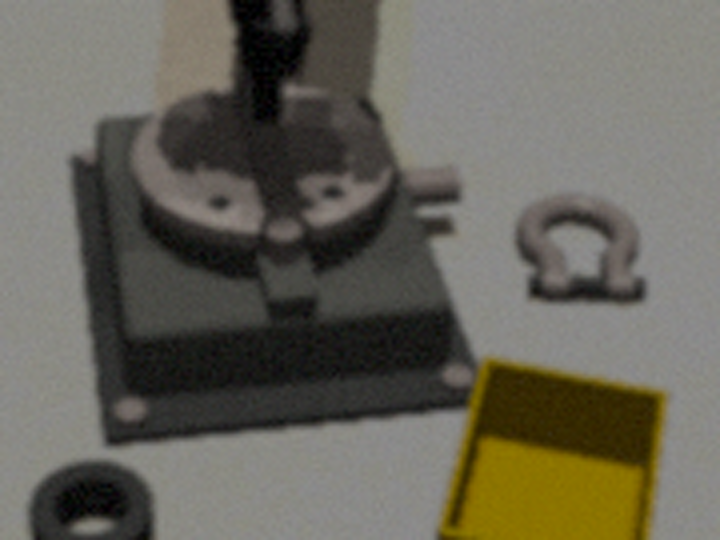

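View pics/side_a9.png

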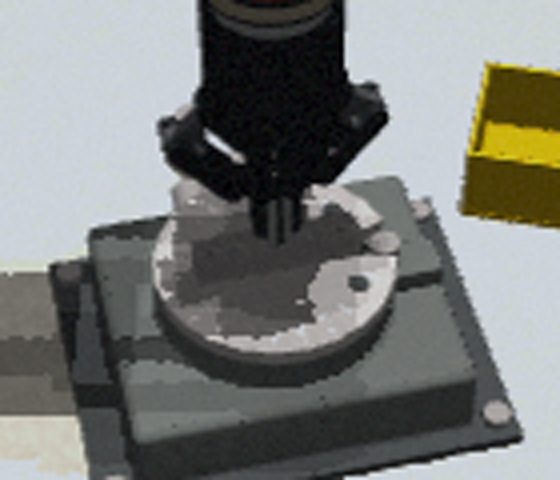

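The disc top dropped 9.9–10.0 mm in both views, so it is seated, with the pin in the notch at scene crop (283,228). Lifting away straight up.

>>> {"fn": "arm_command", "kwargs": {
  "motion": [
    {"tx": 0, "ty": 0, "tz": -0.015, "rx": 0, "ry": 0, "rz": 0},
    {"tx": 0, "ty": 0, "tz": -0.03, "rx": 0, "ry": 0, "rz": 0},
    {"tx": 0, "ty": 0, "tz": -0.1, "rx": 0, "ry": 0, "rz": 0},
    {"tx": 0, "ty": 0, "tz": -0.2, "rx": 0, "ry": 0, "rz": 0},
    {"tx": 0, "ty": 0, "tz": -0.3, "rx": 0, "ry": 0, "rz": 0},
    {"tx": 0, "ty": -0.2, "tz": -0.4, "rx": 0, "ry": 0, "rz": 0},
    {"tx": 0, "ty": -0.4, "tz": -0.4, "rx": 0, "ry": 0, "rz": 0},
    {"tx": 0, "ty": -0.4, "tz": -0.4, "rx": 0, "ry": 0, "rz": 0},
    {"tx": 0, "ty": -0.4, "tz": -0.4, "rx": 0, "ry": 0, "rz": 0},
    {"tx": 0, "ty": -0.4, "tz": -0.4, "rx": 0, "ry": 0, "rz": 0}
  ]
}}

```text
time: 12.12
position: [568.6, 127.9, 190.6]
orientation: [0.0, 0.998, 0.065, 0.0]
wrist_force: [0.3, -0.3, -0.5]
grip_width: 0.001
```

```bash
python3 look2.py a10 102
python3 - <<'E'
from h import *
for t in("a7","a10"):
  for n in("scene","side"):
    c=pickle.load(open(f"{n}_{t}.pkl","rb")); P=cloud(c); d=np.hypot(P[...,0]-584.3,P[...,1]-6.5)
    m=(d<62)&(P[...,2]>80)&(P[...,2]<99)
    o=[]
    c0=pickle.load(open(f"{n}0.pkl","rb")); D=cv2.absdiff(c["img"],c0["img"]).max(-1)
    print(t,n,"disc top",np.median(P[m][:,2]).round(2))
    # loose things: centroids of points 4..100 mm high outside the winder
    r=(P[...,2]>8)&(P[...,2]<110)&(d>125)&(d<330)&(P[...,0]>450); k,lab,st,ce=cv2.connectedComponentsWithStats(r.astype(np.uint8))
    P0=cloud(c0); d0=np.hypot(P0[...,0]-584.3,P0[...,1]-6.5); r0=(P0[...,2]>8)&(P0[...,2]<110)&(d0>125)&(d0<330)&(P0[...,0]>450)
    k0,_,st0,ce0=cv2.connectedComponentsWithStats(r0.astype(np.uint8))
    print([(ce[i].round(1).tolist()) for i in range(1,k) if st[i,4]>60],"start",[(ce0[i].round(1).tolist()) for i in range(1,k0) if st0[i,4]>60])
E
```

```text
12.1167 [568.55 127.9  190.63] yaw 7.49 [ 0.3 -0.3 -0.5]
scene 219 [586.6   8.1 105.2] ((583.673828125, 7.994987487792969), (96.4065933227539, 18.15506935119629), 7.291167259216309)
side 273 [584.7   5.2 106.1] ((584.4974365234375, 6.55204963684082), (93.5290298461914, 23.7712459564209), 8.200428009033203)
a7 scene disc top 94.51
[[154.7, 213.5], [335.2, 211.4], [326.0, 273.3], [222.2, 253.2], [212.8, 279.8]] start [[154.7, 213.4], [335.0, 211.5], [326.0, 273.2], [222.9, 248.4], [212.8, 279.9]]
a7 side disc top 95.54
[[310.8, 176.5], [227.1, 173.2], [187.5, 210.2], [291.2, 242.0], [328.6, 243.8], [200.4, 259.9], [268.5, 289.5]] start [[310.8, 176.3], [227.2, 173.4], [187.2, 211.8], [291.2, 242.2], [328.6, 243.8], [200.2, 259.9], [268.5, 289.5]]
a10 scene disc top 84.57
[[154.7, 213.4], [335.0, 211.5], [326.1, 273.5], [223.5, 248.3], [212.7, 279.9]] start [[154.7, 213.4], [335.0, 211.5], [326.0, 273.2], [222.9, 248.4], [212.8, 279.9]]
a10 side disc top 85.72
[[310.7, 176.3], [227.4, 173.7], [186.8, 211.2], [291.1, 241.8], [328.7, 243.8], [199.7, 258.7], [268.5, 289.4]] start [[310.8, 176.3], [227.2, 173.4], [187.2, 211.8], [291.2, 242.2], [328.6, 243.8], [200.2, 259.9], [268.5, 289.5]]
```

View pics/scene_a10.png

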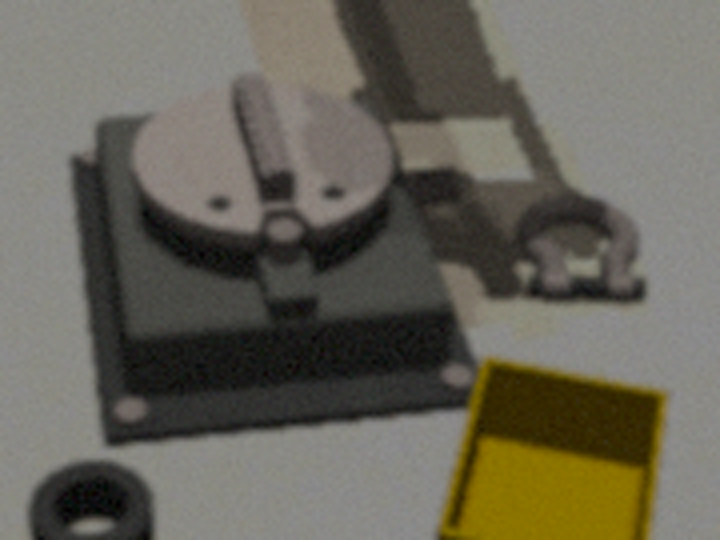

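The disc stays seated: its top dropped 9.9 mm and the pin sits in the notch at crop (284,228). The loose hardware hasn't moved and the hand is clear, so I'm handing in.

```bash
python3 -c "
from plant import *
print(close_job())"
```

```text
the job is handed in; nothing more can be done
None
```

The disc is seated with the pin in its notch, the hand is clear, and the job was handed in at about 12 s. No verdict was reported.

**What I did:** With the gripper shut, I pushed one rib cheek clockwise from about 83° to 7.4°; the pin measures about 7°. I backed off and checked that the notch stood over the pin with the disc still raised. Then I pressed the middle of the rib down and lifted away straight up.

**Last checks:**
- **Seating:** the disc top is 9.8–9.9 mm lower in both fixed cameras, where 10 mm is fully seated. The push force rose from about 7 N to 23.5 N (largest reading) as it reached the stop.
- **Alignment:** in the scene picture the pin shows in the notch. The rib angle after lifting read 7.3° (scene) and 8.2° (side).
- **Loose hardware:** the image centroids of the shackle, can, collar and bin moved by less than 0.5 pixel.
- **Hand:** about 0.6 N at the wrist, with the hand well above and to the side of the winder.

**What failed or disagreed:**
- **Refused moves:** my first two move calls were refused, because rows need all six keys.
- **Fingertip offset:** the shut fingertips end about 33 mm behind the reported TCP, though the text says the TCP is at their very end. My first sweep therefore passed over the rib without touching it. I measured the offset with three cameras and repeated the push lower.
- **Pin position:** one rough side-view estimate put the pin about 3 mm off the notch line, but the scene view and the smooth seating did not bear it out.

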